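# Park the key machine's carriage and hold its cover shut

### The job

First wind the key-cutting machine's small handwheel anticlockwise (seen from above), in several grasps, until the black pointer on it stands at the white park mark on the deck. Then turn the round quarter-turn fastener on the sprung cover clockwise until its slot lines up with the black lines engraved on either side of it, and press the cover with the gripper's fingers fully down against its frame. Finish while still holding it pressed down there, with wheel and fastener left as set and the loose things on the bench undisturbed.

Things in the scene. Friction and masses are not known exactly. Their poses are not given: they have to be found in the camera images.
- machine: key-cutting machine, grey base 300 (x) x 400 (y) x 100 mm high, fixed. Origin: centre of its underside, z up. On its flat deck (100 mm up): handwheel at -40, -105 mm; sprung cover, centre -20, +100 mm; key carriage driven by the wheel, 28 mm high, x 42 to 82, y -150 to -20 mm; blue motor along y at the back, x 95 to 145, y -180 to -28, 51 mm high.
- handwheel (a joint): angle of the handwheel, rad: 0 when its black radial pointer stands at the white park mark (on the wheel's side towards the machine's +x). Grows anticlockwise seen from above; starts at -4.2 to -3.2, so wind it anticlockwise by that much. Stops at -4.8 and +0.7. Stays where it is left (friction about 0.08 N m).
- handwheel_grip (a point): centre of the handwheel, on its upright axis, half-way up the rim: aluminium disc 64 mm in diameter, 20 mm thick, lying flat, its underside 22 mm above the deck (top 42 mm, flat cap 4 mm more). Smooth round rim, to be gripped across the diameter at any yaw; nothing beside it within 50 mm of the rim.
- fastener (a joint): angle of the fastener, rad: 0 when its slot lines up with the lines engraved on the cover (along the machine's x axis). Grows clockwise seen from above; starts at -1.5 to -0.8, so turn it clockwise by that much. Stops at -1.7 and +0.5; stays where left (friction about 0.05 N m). A cross pin under the cover lets the cover go down only while the slot is lined up.
- fastener_grip (a point): point on the upright axis of the fastener's round steel head, 13 mm below its top and 16 mm above the cover's top face. The head is 34 mm in diameter and stands 29 mm above the cover, with a dark slot across its top; grip it across the diameter at any yaw. It rides up and down with the cover.
- cover: level square steel cover plate, 150 x 150 x 6 mm, on sprung guide pins. Origin: centre of its underside, axes as the machine's. It moves only straight down, by 8 mm, from its raised rest to its frame; a push of about 6 N starts it and about 12 N seats it; let go, it springs up again. The fastener is 30 mm from its centre towards -y.
- cover_top (a point): a point on the cover's bare top face, 35 mm from the cover's centre towards +y (65 mm from the fastener's axis): a good place to press with closed fingers.
- frame_seat (a point): centre of the top face of the frame (a steel rim 4 mm high on the deck) on which the cover seats, straight under the cover's centre, axes as the machine's. The cover's origin is 8 mm above this point at rest and on it when fully down.
- key_fob: loose black car-key fob, 36 x 62 x 14 mm, lying on the deck's front edge; leave it alone. Origin at the centre of its underside.
- padlock: loose brass padlock, 24 x 44 x 20 mm plus shackle, lying on the deck behind the cover; leave it alone. Origin under its body.
- lock_cylinder: loose brass lock cylinder, 66 x 17 x 33 mm, on the bench beside the machine's +y side; leave it alone. Origin at the centre of its underside.
- key_tray: loose cardboard tray of keys, 110 x 150 x 30 mm, on the bench beside the machine's -y side; leave it alone. Origin at the centre of its underside.
- brush: loose brush with a yellow handle, 170 mm long, lying on the bench; leave it alone.
- water_bottle: loose clear water bottle, 60 mm across, 170 mm high, standing on the bench; leave it alone. Origin at the centre of its underside.

How it is judged:
By the outcome, as a careful person would: the job done as asked, in the order asked, and still so for the second after the job is handed in, while the arm keeps its last pose, push and grip.
It also fails if it takes over 64 s, if anything falls off the work surface, if the arm or the gripper's body presses on something with over 40 N, if the wrist force passes 120 N, or if a joint passes its speed limit or range.

### The arm

A 7-joint arm with a two-finger parallel gripper is mounted at the origin on the work surface. World frame = base frame: x ahead of the robot, y to its left, z up, the work surface at z = 0. Lengths are in m, angles in degrees, forces in N, time in s.
With the tool pointing down it reaches from about 0.425 to 0.8 m from the base axis. Payload 8.3 kg.
Tool frame: the origin (TCP) lies between the finger pads; the fingertips stand 25 mm ahead of it and the grasp point (between the pads) lies 6 mm ahead of it (r.nose_length is the distance from the TCP to the fingertips, in m); z points along the fingers, y is the line along which they close (so a half turn about z gives the same grasp; the last joint's range is limited). The gripper opens to 85 mm and grips with 20 to 120 N. Pads are 22 mm wide; open, the fingers measure 114 mm over their backs; the gripper's body (76 mm by 85 mm) begins 54 mm behind the grasp point. The pads swing forward as they close: fully open they stand 13 mm farther back than shut.
Start: joints at [62.802, 21.967, 0.94, 78.501, -0.361, 79.538, -2.664], TCP at [0.25, -0.573, 0.256] pointing down, gripper open.
Joint ranges: [-169.22, 169.22], [-14.56, 117.87], [-87.37, 89.26], [10.42, 133.3], [-82.24, 262.24], [0.94, 117.77], [-172.7, 172.7]. Speed limits (degrees/s): [136.94, 136.94, 172.46, 172.46, 180, 180, 180].

### API

Orientations are given as [roll, pitch, yaw] about the fixed x, y, z axes, in that order (R = Rz(yaw) Ry(pitch) Rx(roll)).
In Python, from rig import sensors, cams, workorder, r gives the robot as it stands.
- The arm moves only by the tool drive_tool, never from a script. Its argument "motion" is a list of rows, each a list of 3 entries, a list of its own where there are three numbers: the turn, a rotation vector about the tool's x, y, z in degrees, then the shift along the tool's x, y, z in m, then the closure, from -1 (fully open) to 1 (shut). In form: [[[rx, ry, rz], [x, y, z], jaw], ...]. A call has 1 to 20 rows; each row shifts and turns the commanded pose from where the row before left it, along the tool's axes as they then stand; what a row does not reach is not made up. A row lasts 1/8 s, in which the tool goes at most 62.5 mm and 10.7 degrees, less where a joint would pass 70% of its speed; a pose out of reach is approached as far as the arm can. A call is refused whole if a number of a shift passes 0.0625 or a number of a turn 10.7, either way. A call with a gripper value outside its range is refused whole. The fingers move at their own pace and stop on an object; "squeeze" is the grip in N (left out, the last holds). Time passes only in rows, so rows that do not move let the fingers close. It gives the time, the measured TCP pose, the force, the opening and the grip force at its end, in the units of the state.
- sensors.state(): the state, without advancing time (a new reading comes with each control period).
- cams.camera(name): name is "scene" or "top" or "wrist"; returns the picture (480x640x3 uint8, red, green, blue); there is no depth.
- cams.camera_info(name): a dict with "fx", "fy", "cx", "cy" (pixels), "R" (3x3) and "t" (3): a world point X has camera coordinates R X + t. Camera axes: x right, y down, z forward; pixel columns grow to the right and rows downward; lengths in m; the calibration is good to about 2 mm. A picture is of the moment at which its call begins: read the wrist's pose just before it. camera_info takes no time and is no camera call; for the wrist camera it gives the pose at the moment of the call.
- workorder.sign_off(): hands the job in; it is judged then, once.
The state is a dict: "t": time; "qpos": joint angles; "qd": joint speeds; "joint_efforts": joint torques, N m; "ee_pos": TCP position; "tcp_rot": TCP orientation; "contact_force": force on the tool from outside, world axes, zero at the start; "moment": the same for the moment, N m; "width": finger opening in m; "gripper_force": force on a finger pad.
Only numpy, scipy, OpenCV 4.12 (cv2) and the standard library are available. Lean on these libraries where they do the work, as an engineer would, in place of code of your own. Each camera call takes 0.05 s, during which the arm holds its last target. There are 200 camera calls.

## Working session

There is one attempt and no reset: what is moved stays moved. The work goes in short steps, Python scripts to look and compute and a tool call to move; the robot and the scene stay as the last step left them, time stands still between calls to the robot, and variables do not carry over. Pictures are saved under pics/ and viewed, at most 10 in all, crops included, and the job is handed in when it is done.

Besides the shell and the picture viewer there is one more tool, called after "Call:" as name([rows], argument=value, ...), one row to a line, values as JSON. drive_tool: Moves the arm, as the interface text tells. Its arguments: {"type":"object","properties":{"motion":{"type":"array"},"squeeze":{"type":"number"}},"required":["motion"]}

```bash
mkdir -p pics; ls
python3 - <<'E'
from rig import sensors,cams
import cv2
s=sensors.state(); print(s)
for n in("top","scene"):
    print(n,cams.camera_info(n)); cv2.imwrite(f"pics/{n}0.png",cams.camera(n)[:,:,::-1])
E
```

```text
pics
{'t': 0.0, 'qpos': array([62.80409448, 22.01592955,  0.93631766, 78.56093316, -0.36244106,
       79.53749067, -2.66415128]), 'qd': array([-0.02191181,  0.06209867, -0.00833926,  0.04437432,  0.01083898,
       -0.07788461, -0.0673569 ]), 'joint_efforts': array([ 2.98525049e-05, -6.27602792e+01,  8.44706912e-01, -3.71820295e+01,
        1.66411494e-02,  1.42176155e-02, -2.86355686e-06]), 'ee_pos': array([ 0.25001721, -0.57232478,  0.25527415]), 'tcp_rot': array([-1.79888380e+02, -1.19444467e-04,  2.35971967e+01]), 'contact_force': array([-0.91807662,  0.12854797,  0.24629062]), 'moment': array([0.00739142, 0.00816829, 0.00117786]), 'gripper_force': 0.0, 'width': 0.08564418808505149}
top {'fx': 551.3265814508671, 'fy': 551.3265814508671, 'cx': 318.22713456286886, 'cy': 247.78837112247354, 'R': array([[ 1.11127289e-01, -9.93806155e-01,  2.25694556e-04],
       [-9.73249559e-01, -1.08874599e-01, -2.02315637e-01],
       [ 2.01087098e-01,  2.22631312e-02, -9.79320342e-01]]), 't': array([0.03032374, 0.58716493, 1.17806912])}
scene {'fx': 440.613415722429, 'fy': 440.613415722429, 'cx': 322.3603338200667, 'cy': 237.14399672616466, 'R': array([[-0.52691682,  0.84961972, -0.02247227],
       [ 0.53878147,  0.31345865, -0.78195793],
       [-0.65732275, -0.42413442, -0.622926  ]]), 't': array([ 0.21637656, -0.24217512,  1.54755985])}
```

View pics/top0.png

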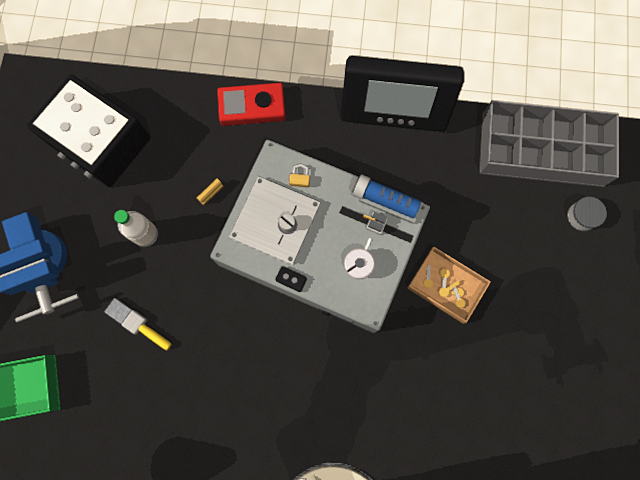

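View pics/scene0.png

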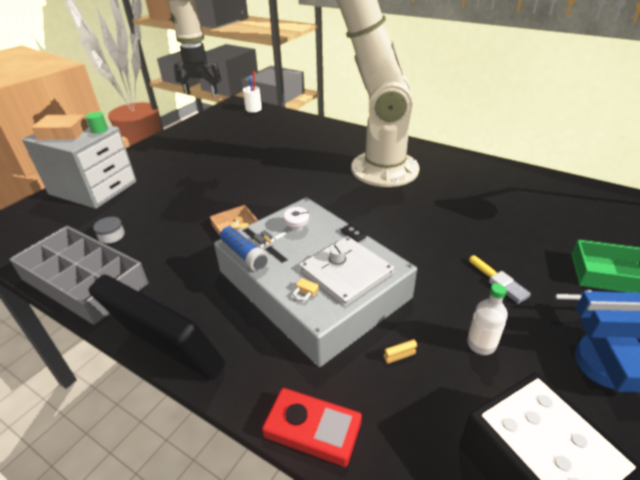

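The top view shows the machine. Its deck corners are near (266,141), (429,207), (376,331) and (212,258), the wheel is at (359,262) and the fastener at (288,223). I'll fit the pose and view an enlarged crop.

```bash
cat > h.py <<'E'
import numpy as np,cv2
from scipy.optimize import least_squares
from rig import sensors,cams
def proj(ci,X):
    c=np.atleast_2d(X)@np.array(ci["R"]).T+ci["t"]
    return np.c_[ci["fx"]*c[:,0]/c[:,2]+ci["cx"],ci["fy"]*c[:,1]/c[:,2]+ci["cy"]]
def ray(ci,uv,z):
    d=np.array(ci["R"]).T@[(uv[0]-ci["cx"])/ci["fx"],(uv[1]-ci["cy"])/ci["fy"],1]
    o=-np.array(ci["R"]).T@ci["t"]
    return o+d*(z-o[2])/d[2]
def m2w(p,P):
    P=np.atleast_2d(P);c,s=np.cos(p[2]),np.sin(p[2])
    return np.c_[p[0]+c*P[:,0]-s*P[:,1],p[1]+s*P[:,0]+c*P[:,1],P[:,2]]
E
python3 - <<'E'
from h import *
ci=cams.camera_info("top")
P=np.array([[150,200,100],[150,-200,100],[-150,-200,100],[-150,200,100],[-40,-105,146],[-20,70,139]])/1e3
uv=np.array([[266,140.5],[429,207],[376,331],[211.5,258],[359,262],[288,223]])
f=lambda p:(proj(ci,m2w(p,P))-uv).ravel()
r=least_squares(f,[.6,0,-.4],loss="soft_l1")
print(r.x,np.degrees(r.x[2]),f(r.x).reshape(-1,2).round(1))
p=r.x
print(m2w(p,[[-.04,-.105,.132],[-.02,.07,.134],[-.02,.135,.118]]))
im=cv2.imread("pics/top0.png")
cv2.imwrite("pics/c0.png",cv2.resize(im[130:340,200:440],None,fx=3.2,fy=2.8,interpolation=cv2.INTER_CUBIC)[:600,:800] if 0 else cv2.resize(im[135:335,205:435],(690,600),interpolation=cv2.INTER_CUBIC))
E
```

```text
[ 0.60823519  0.09377617 -0.29873188] -17.116075669223086 [[-0.3 -2.3]
 [ 1.6 -0.9]
 [ 3.2  1.1]
 [-3.5 -0.3]
 [ 0.3  1.4]
 [-1.6  0. ]]
[[0.53910438 0.00519891 0.132     ]
 [0.60972257 0.16656207 0.134     ]
 [0.62885262 0.22868325 0.118     ]]
```

View pics/c0.png

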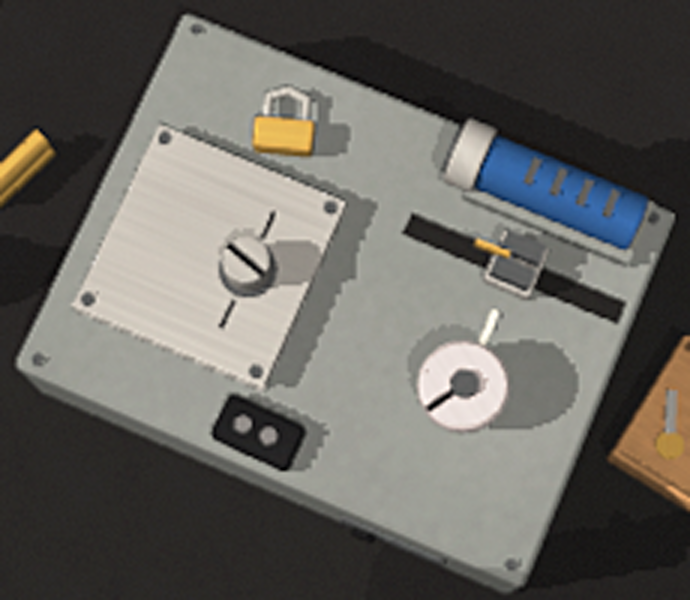

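The crop shows the wheel's pointer towards crop (430,408) from the hub at (465,383), with the park mark near (490,325). The slot runs (230,245) to (268,273), and the engraved lines run (273,212) to (222,326). I'll refit with more points.

Run:
```python
from h import *
ci=cams.camera_info("top")
P=np.array([[150,200,100],[150,-200,100],[-150,-200,100],[-150,200,100],[-40,-105,146],[-20,70,147],[55,175,118],[55,25,118],[-95,25,118],[-95,175,118]])/1e3
cr=np.array([[188,13],[675,212],[515,580],[18,365],[465,383],[247,258],[165,123],[345,203],[265,388],[72,307]])
uv=(cr+.5)/3-.5+[205,135]
f=lambda p:(proj(ci,m2w(p,P))-uv).ravel()
r=least_squares(f,[.6,0,-.4],loss="soft_l1");p=r.x
print(p,np.degrees(p[2]),f(p).reshape(-1,2).round(1).tolist())
np.save("p.npy",p)
print(m2w(p,[[-.04,-.105,.132],[-.02,.07,.134],[-.02,.135,.118]]))
def ang(a,b,z):
    A,B=[ray(ci,(np.array(q)+.5)/3-.5+[205,135],z) for q in(a,b)];d=B-A
    return np.degrees(np.arctan2(d[1],d[0])-p[2])
print("pointer",ang((465,383),(430,408),.144),"slot",ang((230,245),(268,273),.147),"lines",ang((222,326),(273,212),.118))
```

```text
[ 0.61050582  0.09252862 -0.3003598 ] -17.209349159502626 [[-0.8, -1.7], [1.6, 0.1], [3.4, 3.2], [-2.0, 0.2], [0.2, 0.1], [-0.1, 0.4], [-1.6, -0.2], [1.0, -0.6], [-0.5, 0.0], [0.1, -0.5]]
[[0.5412309  0.00406402 0.132     ]
 [0.61211169 0.16531201 0.134     ]
 [0.63134285 0.22740196 0.118     ]]
pointer 149.2501648342565 slot -103.41052282761443 lines 0.6684446572333291
```

```bash
cat >> h.py <<'E'
from scipy.spatial.transform import Rotation as Ro
def to(tgt,yaw=None):
    s=sensors.state();R=Ro.from_euler("xyz",s["tcp_rot"],degrees=True)
    d=R.inv().apply(np.array(tgt)-s["ee_pos"])
    print("t",s["t"],"pos",s["ee_pos"].round(4),"rot",s["tcp_rot"].round(2),"q7",s["qpos"][6].round(1),"w",s["width"].round(4),"F",s["contact_force"].round(1))
    print("tool shift mm",(d*1e3).round(1))
    if yaw is not None: print("rz (tool)",-((yaw-s["tcp_rot"][2]+90)%180-90), "tilt fix",(R.inv()*Ro.from_euler("xyz",[180,0,s["tcp_rot"][2]],degrees=True)).as_rotvec(degrees=True).round(2))
E
python3 -c "
from h import *
to([.541,.004,.25],55)"
```

```text
Traceback (most recent call last):
  File "h.py", line 18, in to
    print("t",s["t"],"pos",s["ee_pos"].round(4),"rot",s["tcp_rot"].round(2),"q7",s["qpos"][6].round(1),"w",s["width"].round(4),"F",s["contact_force"].round(1))
                                                                                                           ^^^^^^^^^^^^^^^^
AttributeError: 'float' object has no attribute 'round'
```

```bash
sed -i 's/s\["width"\].round(4)/round(s["width"],4)/' h.py
python3 -c "
from h import *
to([.541,.004,.25],55)"
```

```text
t 0.1 pos [ 0.25   -0.5724  0.2554] rot [-179.9    0.    23.6] q7 -2.7 w 0.0849 F [-0.3  0.4 -0.3]
tool shift mm [ 497.3 -411.7    6.1]
rz (tool) -31.403595948648245 tilt fix [-0.1  0.  -0. ]
```

Call:
drive_tool([
  [[0, 0, 0], [0.035, -0.029, 0], -1],
  [[0, 0, 0], [0.042, -0.035, 0], -1],
  [[0, 0, 0], [0.042, -0.035, 0], -1],
  [[0, 0, 0], [0.042, -0.035, 0], -1],
  [[0, 0, 0], [0.042, -0.035, 0], -1],
  [[0, 0, 0], [0.042, -0.035, 0], -1],
  [[0, 0, 0], [0.042, -0.035, 0], -1],
  [[0, 0, 0], [0.042, -0.035, 0], -1],
  [[0, 0, 0], [0.042, -0.035, 0], -1],
  [[0, 0, 0], [0.042, -0.035, 0], -1],
  [[0, 0, 0], [0.042, -0.035, 0], -1],
  [[0, 0, 0], [0.042, -0.033, 0], -1],
  [[0, 0, -8], [0, 0, 0], -1],
  [[0, 0, -8], [0, 0, 0], -1],
  [[0, 0, -8], [0, 0, 0], -1],
  [[0, 0, -8], [0, 0, 0], -1],
  [[0, 0, 0], [0, 0, 0], -1],
])

```text
t: 2.22
ee_pos: [0.5405, 0.0037, 0.2559]
tcp_rot: [-180.0, 0.0, 55.5]
contact_force: [-0.4, -0.5, -0.4]
width: 0.0856
gripper_force: 0.0
```

```bash
python3 -c "
from h import *
ci=cams.camera_info('wrist')
cv2.imwrite('pics/w1.png',cams.camera('wrist')[:,:,::-1])
p=np.load('p.npy')
print(proj(ci,m2w(p,[[-.04,-.105,.146],[-.008,-.105,.142],[.042,-.02,.128],[-.095,.025,.118],[0.055,0.025,.118],[-.15,-.2,.1]])).round(0))
to([.541,.004,.135],55)"
```

```text
[[322. 252.]
 [376. 234.]
 [420.  55.]
 [160.  54.]
 [419. -36.]
 [220. 393.]]
t 2.275 pos [0.5405 0.0037 0.256 ] rot [-1.7996e+02  1.0000e-02  5.5410e+01] q7 -44.1 w 0.0853 F [-0.4 -0.1 -0.4]
tool shift mm [  0.6   0.3 121. ]
rz (tool) 0.41340003302934747 tilt fix [-0.04  0.01 -0.  ]
```

View pics/w1.png

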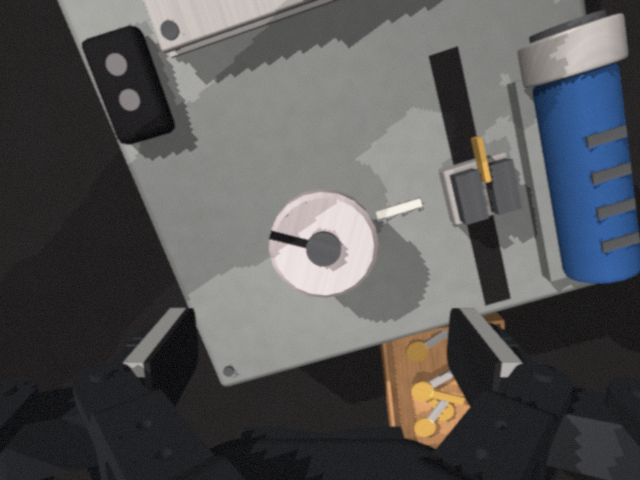

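The wrist view shows the hub at (322,249), against a predicted (322,252), so the fit is good to about 1.5 mm. The pointer points to (270,236) and the park mark is at about (400,209). Next I descend and grip for the first stroke.

Call:
drive_tool([
  [[0, 0, 0], [0.001, 0, 0.025], -1],
  [[0, 0, 0], [0, 0, 0.03], -1],
  [[0, 0, 0], [0, 0, 0.03], -1],
  [[0, 0, 0], [0, 0, 0.02], -1],
  [[0, 0, 0], [0, 0, 0.015], -1],
  [[0, 0, 0], [0, 0, 0], -1],
  [[0, 0, 0], [0, 0, 0], 1],
  [[0, 0, 0], [0, 0, 0], 1],
  [[0, 0, 0], [0, 0, 0], 1],
  [[0, 0, 0], [0, 0, 0], 1],
  [[0, 0, 0], [0, 0, 0], 1],
], squeeze=30)

```text
t: 3.65
ee_pos: [0.5419, 0.0048, 0.1377]
tcp_rot: [179.9, -0.1, 55.6]
contact_force: [-2.7, 0.7, 6.1]
width: 0.0625
gripper_force: 33.1
```

Call:
drive_tool([
  [[0, 0, -6], [0, 0, 0], 1],
  [[0, 0, -10], [0, 0, 0], 1],
  [[0, 0, -10], [0, 0, 0], 1],
  [[0, 0, -10], [0, 0, 0], 1],
  [[0, 0, -10], [0, 0, 0], 1],
  [[0, 0, -10], [0, 0, 0], 1],
  [[0, 0, -10], [0, 0, 0], 1],
  [[0, 0, -6], [0, 0, 0], 1],
  [[0, 0, 0], [0, 0, 0], 1],
  [[0, 0, 0], [0, 0, 0], -1],
  [[0, 0, 0], [0, 0, 0], -1],
  [[0, 0, 0], [0, 0, 0], -1],
  [[0, 0, 0], [0, 0, 0], -1],
])

```text
t: 5.28
ee_pos: [0.5413, 0.0046, 0.1363]
tcp_rot: [-180.0, -0.0, 127.6]
contact_force: [-0.2, 0.1, 0.2]
width: 0.0853
gripper_force: 0.0
```

```bash
python3 -c "
from h import *
cv2.imwrite('pics/t2.png',cv2.resize(cams.camera('top')[200:300,300:420,::-1],(720,600),interpolation=cv2.INTER_CUBIC))
to([.5415,.0048,.138],55)"
```

```text
t 5.325 pos [0.5413 0.0046 0.1363] rot [ 1.8000e+02 -1.0000e-02  1.2759e+02] q7 20.7 w 0.0851 F [0.2 0.1 0.2]
tool shift mm [-0.   0.3 -1.7]
rz (tool) 72.59372623473978 tilt fix [ 0.   -0.01 -0.  ]
```

Call:
drive_tool([
  [[0, 0, 8], [0, 0, 0], -1],
  [[0, 0, 10], [0, 0, 0], -1],
  [[0, 0, 10], [0, 0, 0], -1],
  [[0, 0, 10], [0, 0, 0], -1],
  [[0, 0, 10], [0, 0, 0], -1],
  [[0, 0, 10], [0, 0, 0], -1],
  [[0, 0, 10], [0, 0, 0], -1],
  [[0, 0, 4], [0, 0, 0], -1],
  [[0, 0, 0], [0, 0, 0], 1],
  [[0, 0, 0], [0, 0, 0], 1],
  [[0, 0, 0], [0, 0, 0], 1],
  [[0, 0, 0], [0, 0, 0], 1],
  [[0, 0, 0], [0, 0, 0], 1],
], squeeze=30)

```text
t: 6.95
ee_pos: [0.5416, 0.0045, 0.1366]
tcp_rot: [180.0, -0.0, 55.6]
contact_force: [1.3, -1.1, 2.4]
width: 0.0626
gripper_force: 34.1
```

Call:
drive_tool([
  [[0, 0, -6], [0, 0, 0], 1],
  [[0, 0, -10], [0, 0, 0], 1],
  [[0, 0, -10], [0, 0, 0], 1],
  [[0, 0, -10], [0, 0, 0], 1],
  [[0, 0, -10], [0, 0, 0], 1],
  [[0, 0, -10], [0, 0, 0], 1],
  [[0, 0, -10], [0, 0, 0], 1],
  [[0, 0, -6], [0, 0, 0], 1],
  [[0, 0, 0], [0, 0, 0], 1],
  [[0, 0, 0], [0, 0, 0], -1],
  [[0, 0, 0], [0, 0, 0], -1],
  [[0, 0, 0], [0, 0, 0], -1],
  [[0, 0, 0], [0, 0, -0.03], -1],
  [[0, 0, 0], [0, 0, -0.05], -1],
  [[0, 0, 0], [0, 0, -0.04], -1],
  [[0, 0, 10], [0, 0, 0], -1],
  [[0, 0, 10], [0, 0, 0], -1],
  [[0, 0, 10], [0, 0, 0], -1],
  [[0, 0, 0], [0, 0, 0], -1],
])

```text
t: 9.32
ee_pos: [0.5411, 0.0048, 0.2563]
tcp_rot: [-180.0, 0.0, 97.7]
contact_force: [0.1, 0.4, 0.9]
width: 0.0855
gripper_force: 0.0
```

```bash
python3 -c "
from h import *
ci=cams.camera_info('wrist')
cv2.imwrite('pics/w2.png',cams.camera('wrist')[:,:,::-1])
import pickle;pickle.dump(ci,open('w2.pkl','wb'))
to([.5415,.0048,.138],55)"
```

```text
t 9.375 pos [0.5411 0.0048 0.2563] rot [-179.99    0.     97.84] q7 -4.0 w 0.0856 F [ 0.2  0.2 -0.3]
tool shift mm [ -0.    0.4 118.3]
rz (tool) 42.83521059299555 tilt fix [-0.01  0.   -0.  ]
```

View pics/w2.png

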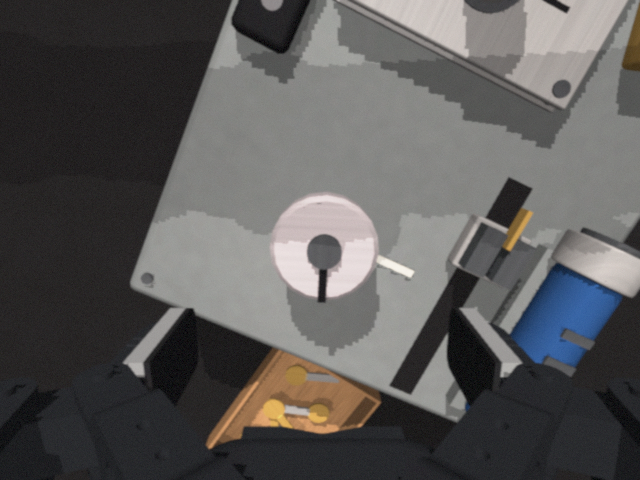

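The hub is at (324,252), the pointer points to (322,300), and the park mark is at (380,260) to (413,273). I'll measure the remaining angle with subpixel segmentation.

```bash
cat >> h.py <<'E'
def measure(img,ci,p,verbose=1):
    # img BGR; returns pointer angle (deg) rel. machine +x, and mark direction
    g=img.max(2).astype(int); h,w=g.shape
    c=m2w(p,[[-.04,-.105,.142]])[0]
    def polar(z,r0,r1,cen):
        rr=np.arange(r0,r1,.0005); th=np.radians(np.arange(0,360,.25))
        X=np.stack([cen[0]+rr[:,None]*np.cos(th),cen[1]+rr[:,None]*np.sin(th),np.full((len(rr),len(th)),z)],-1)
        q=proj(ci,X.reshape(-1,3)).astype(np.float32).reshape(len(rr),len(th),2)
        return th,cv2.remap(img.max(2).astype(np.float32),q[...,0],q[...,1],cv2.INTER_LINEAR)
    # centre of disc from cap: dark blob near the predicted hub
    u=proj(ci,m2w(p,[[-.04,-.105,.146]]))[0]
    rs=np.linalg.norm(proj(ci,m2w(p,[[-.04+.009,-.105,.146]]))[0]-u)
    yy,xx=np.mgrid[:h,:w]; m=((g<110)&(np.hypot(xx-u[0],yy-u[1])<2*rs)).astype(np.uint8)
    m=cv2.morphologyEx(m,cv2.MORPH_OPEN,cv2.getStructuringElement(cv2.MORPH_ELLIPSE,(15,15)))
    cc=np.array([xx[m>0].mean(),yy[m>0].mean()]); cen=ray(ci,cc,.146)
    th,A=polar(.142,.016,.029,cen); wgt=np.clip(110-A,0,None).sum(0)
    pa=np.degrees(np.angle((wgt*np.exp(1j*th)).sum()))-np.degrees(p[2])
    th,B=polar(.1005,.036,.056,cen); wm=np.clip(B-215,0,None).sum(0)
    ma=np.degrees(np.angle((wm*np.exp(1j*th)).sum()))-np.degrees(p[2])
    print("hub px",cc,"world",cen,"model",c,"pointer",pa,"mark",ma,"weights",wgt.sum(),wm.sum())
E
python3 -c "
from h import *
import pickle
measure(cv2.imread('pics/w2.png'),pickle.load(open('w2.pkl','rb')),np.load('p.npy'))
import cv2; im=cv2.imread('pics/w2.png'); print(im[267,395],im[200,380],im[290,322],im[252,324],im[220,324])
"
```

```text
hub px [323.89828571 251.472     ] world [0.54238996 0.00526556 0.146     ] model [0.5412309  0.00406402 0.142     ] pointer -67.88595599974282 mark -57.20387625580595 weights 73097.695 103448.17
[234 243 246] [135 136 138] [36 33 33] [95 94 94] [190 190 205]
```

```bash
python3 -c "
from h import *
import pickle
ci=pickle.load(open('w2.pkl','rb'));p=np.load('p.npy')
im=cv2.imread('pics/w2.png');m=(im.min(2)>222).astype(np.uint8)
n,l,s,c=cv2.connectedComponentsWithStats(m)
k=[i for i in range(1,n) if s[i,4]>80];print(s[k],c[k])
k=[i for i in k if np.hypot(*(c[i]-[397,267]))<12][0]
yy,xx=np.nonzero(l==k);W=np.array([ray(ci,q,.1005)[:2] for q in np.c_[xx,yy]])
d=np.linalg.svd(W-W.mean(0))[2][0];d*=np.sign(d[0])
cen=ray(ci,[323.9,251.5],.146)[:2]
print('mark axis',np.degrees(np.arctan2(d[1],d[0])-p[2]),'from hub',np.degrees(np.arctan2(*(W.mean(0)-cen)[::-1])-p[2]))
"
```

```text
[[381 260  32  16 195]] [[396.66666667 267.13333333]]
mark axis 0.7734605510801787 from hub -0.8170420170959001
```

Call:
drive_tool([
  [[0, 0, 10.5], [0, 0, 0.02], -1],
  [[0, 0, 10.5], [0, 0, 0.02], -1],
  [[0, 0, 10.5], [0, 0, 0.02], -1],
  [[0, 0, 10.5], [0, 0, 0.02], -1],
  [[0, 0, 0], [0, 0, 0.02], -1],
  [[0, 0, 0], [0, 0, 0.02], -1],
  [[0, 0, 0], [0, 0, 0], -1],
  [[0, 0, 0], [0, 0, 0], 1],
  [[0, 0, 0], [0, 0, 0], 1],
  [[0, 0, 0], [0, 0, 0], 1],
  [[0, 0, 0], [0, 0, 0], 1],
  [[0, 0, 0], [0, 0, 0], 1],
], squeeze=30)

```text
t: 10.88
ee_pos: [0.5418, 0.0047, 0.1377]
tcp_rot: [179.9, -0.0, 55.6]
contact_force: [-2.7, -0.3, 6.2]
width: 0.0627
gripper_force: 33.0
```

Call:
drive_tool([
  [[0, 0, -6], [0, 0, 0], 1],
  [[0, 0, -10], [0, 0, 0], 1],
  [[0, 0, -10], [0, 0, 0], 1],
  [[0, 0, -10], [0, 0, 0], 1],
  [[0, 0, -10], [0, 0, 0], 1],
  [[0, 0, -10], [0, 0, 0], 1],
  [[0, 0, -8], [0, 0, 0], 1],
  [[0, 0, -4], [0, 0, 0], 1],
  [[0, 0, 0], [0, 0, 0], 1],
  [[0, 0, 0], [0, 0, 0], -1],
  [[0, 0, 0], [0, 0, 0], -1],
  [[0, 0, 0], [0, 0, 0], -1],
  [[0, 0, 0], [0, 0, -0.03], -1],
  [[0, 0, 0], [0, 0, -0.05], -1],
  [[0, 0, 0], [0, 0, -0.04], -1],
  [[0, 0, 10], [0, 0, 0], -1],
  [[0, 0, 10], [0, 0, 0], -1],
  [[0, 0, 10], [0, 0, 0], -1],
  [[0, 0, 0], [0, 0, 0], -1],
])

```text
t: 13.25
ee_pos: [0.5412, 0.0047, 0.2563]
tcp_rot: [-180.0, 0.0, 93.7]
contact_force: [0.2, 0.4, 0.1]
width: 0.0857
gripper_force: 0.0
```

```bash
python3 -c "
from h import *
ci=cams.camera_info('wrist')
im=cams.camera('wrist')[:,:,::-1]
cv2.imwrite('pics/w3.png',im)
p=np.load('p.npy')
measure(im.copy(),ci,p)
to(m2w(p,[[-.02,.07,.25]])[0],90)"
```

```text
hub px [323.77412032 250.98297389] world [0.54250914 0.00538602 0.146     ] model [0.5412309  0.00406402 0.142     ] pointer -2.1895758702069834 mark -65.47918239955281 weights 81631.66 116637.484
t 13.3 pos [0.5412 0.0047 0.2563] rot [-180.      0.     93.83] q7 -8.6 w 0.0853 F [-0.6  0.1  0.9]
tool shift mm [155.5  81.5   6.3]
rz (tool) 3.831361794615077 tilt fix [-0.  0. -0.]
```

View pics/w3.png

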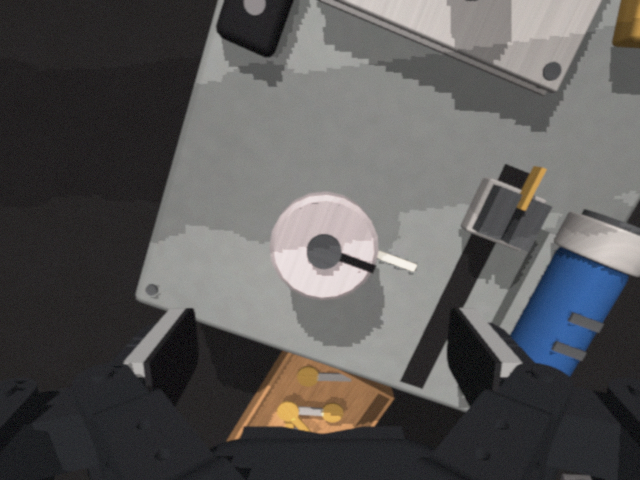

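The pointer at (375,269) nearly meets the park mark at (380–415,253–269). It looks about 2° short, so I'll fit both lines.

```bash
python3 -c "
from h import *
ci=cams.camera_info('wrist');p=np.load('p.npy');im=cv2.imread('pics/w3.png')
cen=ray(ci,[323.8,251],.146)[:2]
yy,xx=np.mgrid[:480,:640]
def fit(mask,z,n):
    q=np.c_[xx[mask],yy[mask]];W=np.array([ray(ci,a,z)[:2] for a in q])
    d=np.linalg.svd(W-W.mean(0))[2][0];d*=np.sign(d[0]);m=W.mean(0)-cen
    print(n,len(q),'axis',np.degrees(np.arctan2(d[1],d[0])-p[2]),'from hub',np.degrees(np.arctan2(m[1],m[0])-p[2]))
r=np.hypot(xx-324,yy-251)
fit((im.max(2)<70)&(r>20)&(r<56)&(xx>324),.142,'pointer')
fit((im.min(2)>222)&(abs(xx-398)<22)&(abs(yy-262)<14),.1005,'mark')
def edge(mask,z,n,off):
    W=np.array([ray(ci,a,z)[:2] for a in np.c_[xx[mask],yy[mask]]]);d=np.linalg.svd(W-W.mean(0))[2][0];d*=np.sign(d[1])
    print(n,len(W),np.degrees(np.arctan2(d[1],d[0])-p[2])-90)
edge((im.max(2)<50)&(abs((yy-380)*1.0+ (xx-413)*2.15)<22*2)&(yy<370)&(yy>215)&(xx<500),.1,'carriage slot',0)
"
```

```text
pointer 224 axis -0.3102150380275394 from hub -1.947320407817245
mark 200 axis 0.7731409958368154 from hub -0.7960787781119163
carriage slot 3482 0.6090555717963184
```

The pointer is within about 1° of the mark, so the wheel is parked. On to the fastener.

Call:
drive_tool([
  [[0, 0, 0], [0.03, 0.016, 0], -1],
  [[0, 0, 0], [0.036, 0.019, 0], -1],
  [[0, 0, 0], [0.036, 0.019, 0], -1],
  [[0, 0, 0], [0.036, 0.019, 0], -1],
  [[0, 0, 0], [0.018, 0.009, 0.006], -1],
  [[0, 0, -10.2], [0, 0, 0], -1],
  [[0, 0, -10.2], [0, 0, 0], -1],
  [[0, 0, -10.2], [0, 0, 0], -1],
  [[0, 0, -10.2], [0, 0, 0], -1],
  [[0, 0, -10.2], [0, 0, 0], -1],
  [[0, 0, 0], [0, 0, 0], -1],
])

```text
t: 14.68
ee_pos: [0.6134, 0.1652, 0.25]
tcp_rot: [180.0, -0.0, 144.7]
contact_force: [-0.3, -0.2, 0.1]
width: 0.0856
gripper_force: 0.0
```

```bash
python3 -c "
from h import *
ci=cams.camera_info('wrist')
im=cams.camera('wrist')[:,:,::-1]
cv2.imwrite('pics/w4.png',im)
import pickle;pickle.dump(ci,open('w4.pkl','wb'))
p=np.load('p.npy')
print(proj(ci,m2w(p,[[-.02,.07,.147],[-.02,.07,.118]])))
to(m2w(p,[[-.02,.07,.144]])[0],145)"
```

```text
[[320.98988457 253.70332678]
 [321.12290048 240.63931594]]
t 14.725 pos [0.6134 0.1653 0.2501] rot [ 1.7999e+02 -4.0000e-02  1.4450e+02] q7 20.1 w 0.085 F [-0.6  0.4 -0.5]
tool shift mm [  1.   -0.7 106.1]
rz (tool) -0.49671872302695874 tilt fix [ 0.01 -0.04 -0.  ]
```

View pics/w4.png

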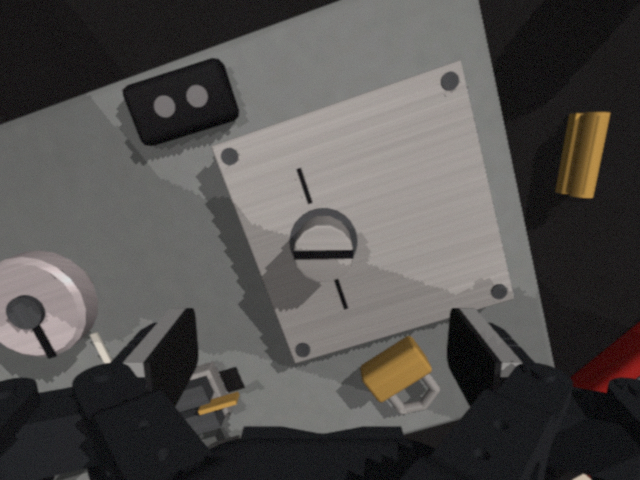

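The fastener's slot runs (295,255) to (352,254), against a predicted centre of (321,254). The engraved lines run (299,169) to (346,308). I'll measure the angle between them.

```bash
cat >> h.py <<'E'
yy,xx=np.mgrid[:480,:640]
def axis(ci,mask,z,p):
    W=np.array([ray(ci,a,z)[:2] for a in np.c_[xx[mask],yy[mask]]]);d=np.linalg.svd(W-W.mean(0))[2][0];d*=np.sign(d[0])
    return len(W),W.mean(0).round(4),np.degrees(np.arctan2(d[1],d[0])-p[2])
E
python3 -c "
from h import *
import pickle
ci=pickle.load(open('w4.pkl','rb'));p=np.load('p.npy');im=cv2.imread('pics/w4.png');g=im.max(2)
print(axis(ci,(g<60)&(abs(xx-323)<32)&(abs(yy-254)<8),.147,p))
L=(g<70)&(((abs(xx-304)<10)&(abs(yy-186)<22))|((abs(xx-341)<9)&(abs(yy-294)<19)))
print(axis(ci,L,.118,p))
"
```

```text
(471, array([0.6124, 0.1653]), np.float64(72.03922623427178))
(244, array([0.6118, 0.1664]), np.float64(0.08562195925521354))
```

Call:
drive_tool([
  [[0, 0, 0], [0.001, -0.0005, 0.03], -1],
  [[0, 0, 0], [0, 0, 0.03], -1],
  [[0, 0, 0], [0, 0, 0.025], -1],
  [[0, 0, 0], [0, 0, 0.015], -1],
  [[0, 0, 0], [0, 0, 0.006], -1],
  [[0, 0, 0], [0, 0, 0], -1],
  [[0, 0, 0], [0, 0, 0], 1],
  [[0, 0, 0], [0, 0, 0], 1],
  [[0, 0, 0], [0, 0, 0], 1],
  [[0, 0, 0], [0, 0, 0], 1],
  [[0, 0, 0], [0, 0, 0], 1],
  [[0, 0, 0], [0, 0, 0], 1],
  [[0, 0, 0], [0, 0, 0], 1],
], squeeze=30)

```text
t: 16.35
ee_pos: [0.6128, 0.1662, 0.1452]
tcp_rot: [179.9, 0.0, 144.6]
contact_force: [2.0, 2.7, 5.6]
width: 0.0327
gripper_force: 31.9
```

Call:
drive_tool([
  [[0, 0, 6], [0, 0, 0], 1],
  [[0, 0, 10], [0, 0, 0], 1],
  [[0, 0, 10], [0, 0, 0], 1],
  [[0, 0, 10], [0, 0, 0], 1],
  [[0, 0, 10], [0, 0, 0], 1],
  [[0, 0, 10], [0, 0, 0], 1],
  [[0, 0, 10], [0, 0, 0], 1],
  [[0, 0, 7], [0, 0, 0], 1],
  [[0, 0, 0], [0, 0, 0], 1],
  [[0, 0, 0], [0, 0, 0], -1],
  [[0, 0, 0], [0, 0, 0], -1],
  [[0, 0, 0], [0, 0, 0], -1],
  [[0, 0, 0], [0, 0, -0.03], -1],
  [[0, 0, 0], [0, 0, -0.05], -1],
  [[0, 0, 0], [0, 0, -0.026], -1],
  [[0, 0, 0], [0, 0, 0], -1],
])

```text
t: 18.35
ee_pos: [0.6131, 0.1661, 0.2529]
tcp_rot: [179.8, -0.1, 71.6]
contact_force: [-0.8, -0.5, -0.4]
width: 0.0854
gripper_force: 0.0
```

```bash
python3 -c "
from h import *
ci=cams.camera_info('wrist')
im=cams.camera('wrist')[:,:,::-1]
cv2.imwrite('pics/w5.png',im)
import pickle;pickle.dump(ci,open('w5.pkl','wb'))
p=np.load('p.npy')
to(m2w(p,[[-.02,.135,.16]])[0],90)"
```

```text
t 18.4 pos [0.6125 0.1657 0.2509] rot [ 1.7993e+02 -4.0000e-02  7.1590e+01] q7 -47.4 w 0.0852 F [-0.3 -0.3 -0.6]
tool shift mm [64.5 -1.7 91. ]
rz (tool) -18.41096675966763 tilt fix [ 0.07 -0.04 -0.  ]
```

View pics/w5.png

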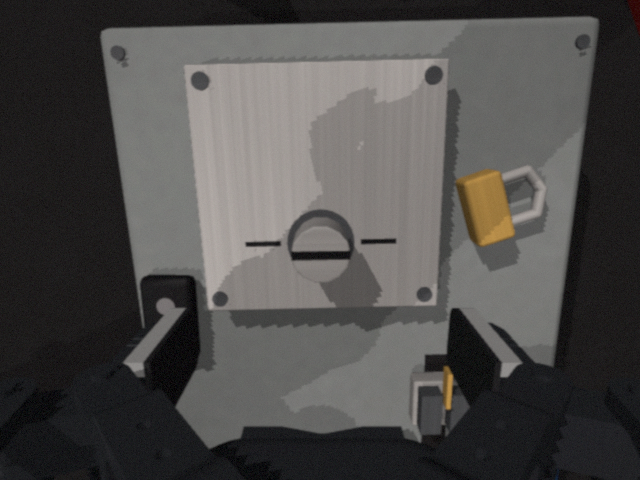

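The slot (293,256)–(350,255) is parallel to the engraved lines (247,243)–(396,240) to within about 0.5°, and nothing else has been disturbed. Now I close the fingers and press.

Call:
drive_tool([
  [[0, 0, 0], [0.03, -0.001, 0], 1],
  [[0, 0, 0], [0.034, -0.001, 0], 1],
  [[0, 0, 0], [0, 0, 0.02], 1],
  [[0, 0, 0], [0, 0, 0.03], 1],
  [[0, 0, 0], [0, 0, 0.025], 1],
  [[0, 0, 0], [0, 0, 0.016], 1],
  [[0, 0, 0], [0, 0, 0.008], 1],
  [[0, 0, 0], [0, 0, 0.004], 1],
  [[0, 0, 0], [0, 0, 0.003], 1],
  [[0, 0, 0], [0, 0, 0], 1],
], squeeze=30)

```text
t: 19.65
ee_pos: [0.6307, 0.2271, 0.1448]
tcp_rot: [180.0, -0.0, 71.6]
contact_force: [-0.2, -0.1, -0.9]
width: 0.0
gripper_force: 0.0
```

Call:
drive_tool([
  [[0, 0, 0], [0, 0, 0.002], 1],
  [[0, 0, 0], [0, 0, 0.002], 1],
  [[0, 0, 0], [0, 0, 0.002], 1],
  [[0, 0, 0], [0, 0, 0], 1],
])

```text
t: 20.15
ee_pos: [0.6309, 0.2272, 0.1399]
tcp_rot: [179.9, -0.1, 71.6]
contact_force: [-2.7, -2.5, 8.8]
width: -0.0002
gripper_force: 4.3
```

Call:
drive_tool([
  [[0, 0, 0], [0, 0, 0.002], 1],
  [[0, 0, 0], [0, 0, 0.002], 1],
  [[0, 0, 0], [0, 0, 0], 1],
])

```text
t: 20.52
ee_pos: [0.6309, 0.2272, 0.1363]
tcp_rot: [179.9, -0.1, 71.6]
contact_force: [-3.5, -3.2, 10.8]
width: -0.0
gripper_force: 5.6
```

Call:
drive_tool([
  [[0, 0, 0], [0, 0, 0.001], 1],
  [[0, 0, 0], [0, 0, 0.001], 1],
  [[0, 0, 0], [0, 0, 0], 1],
])

```text
t: 20.9
ee_pos: [0.6309, 0.2272, 0.1352]
tcp_rot: [179.9, -0.1, 71.6]
contact_force: [-5.6, -2.9, 15.8]
width: -0.0002
gripper_force: 7.7
```

Call:
drive_tool([
  [[0, 0, 0], [0, 0, 0.001], 1],
  [[0, 0, 0], [0, 0, 0.001], 1],
  [[0, 0, 0], [0, 0, 0], 1],
  [[0, 0, 0], [0, 0, 0], 1],
  [[0, 0, 0], [0, 0, 0], 1],
])

```text
t: 21.52
ee_pos: [0.631, 0.2272, 0.135]
tcp_rot: [179.8, -0.1, 71.6]
contact_force: [-10.4, -6.8, 26.8]
width: 0.0001
gripper_force: 13.5
```

```bash
python3 -c "
from h import *
im=cams.camera('wrist')[:,:,::-1]
a=im;b=cams.camera('top')[135:335,205:435,::-1]
cv2.imwrite('pics/f.png',np.hstack([cv2.resize(a,(400,300)),cv2.resize(b,(400,300))]).repeat(1,0))
to([.63,.227,.135])"
```

```text
t 21.625 pos [0.631  0.2272 0.1351] rot [ 1.7981e+02 -7.0000e-02  7.1580e+01] q7 -54.6 w -0.0 F [-11.   -6.3  27.8]
tool shift mm [-0.5 -0.9  0.1]
```

View pics/f.png

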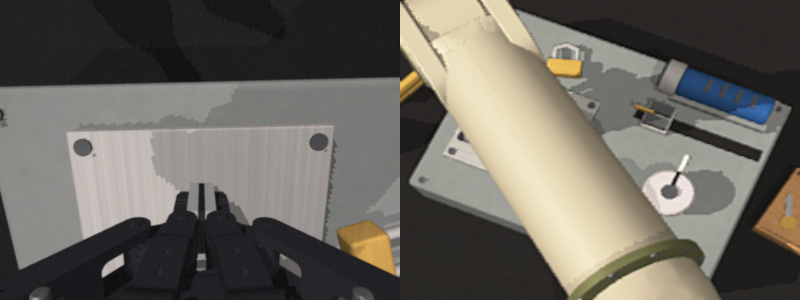

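The left half shows the closed fingers pressing the bare cover. The right half shows the wheel pointer in line with the park mark. The cover is hard on its seat, with z no longer changing at about 27 N. I'm handing in.

```bash
python3 -c "
from rig import workorder
print(workorder.sign_off())"
```

```text
the job is handed in; nothing more can be done
None
```

The job is handed in at about 21.6 s: wheel wound to within about 1° of the park mark in three grasps, fastener slot lined up to within about 0.5° by eye, cover held down on its frame at about 27 N, and nothing loose seen to move; no verdict was returned.

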